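# Close the carat balance's draft shield and tare it

### The job

The empty stone dish is on the pan, and the balance has to be zeroed before weighing: with your fingertips, gently push the left and top glass doors of the draft shield fully shut, then press the tare key, the wide middle bar on the front panel, and let it come up again. Pick nothing up, do not disturb the dish or the things on the bench, press no other key, and leave all the doors shut.

Things in the scene. Friction and masses are not known exactly. Their poses are not given: they have to be found in the camera images.
- balance: carat balance, fixed; origin at the centre of its underside, x from its front (sloping panel, robot side) to its rear, y to its left. Case 290 (x) x 210 x 75 mm high. Glass draft shield on it: x -46 to 145, y -98 to 98 mm, top door at z = 181.5 to 187.5 mm; fixed front pane and rear column (x 120 to 145, 180 mm high). Open doors run out behind the column, to x = 220 mm at most.
- top_door (a joint): how far the sliding glass top door is open, in m: 0 shut, 0.10 fully open. Sliding along the balance's x towards its rear opens, towards its front shuts. Slides stiffly (about 1.2 N), stays where it is left, stops dead at 0.
- top_door_grip (a point): middle of the top edge of the top door's finger grip: an upright grey lip 9 mm thick in x, 90 mm long in y, standing 16 mm above the door near its front edge. 203.5 mm above the bench; moves with the door.
- left_door (a joint): how far the sliding glass door on the balance's left (+y) side is open: 0 shut, 0.10 fully open, in m. Slides like the top door: towards the balance's front shuts it; 1.2 N, stays where left, stops dead at 0.
- left_door_grip (a point): middle of the top edge of the left door's finger grip: an upright grey rib near the door's front edge, 9 mm thick in x, standing out 25 mm to the left of the pane, z = 130 to 178 mm above the bench. This point is 13 mm inside the rib's outer end; it moves with the door.
- right_door (a joint): the same door on the right (-y) side, in m; it starts shut (0).
- right_door_grip (a point): middle of the top edge of the right door's finger grip, mirror image of the left one.
- tare_key (a joint): how far the tare key is pressed, in m: 0 up, 0.004 fully down; a spring needing about 4.5 N to go fully down brings it back up. It registers beyond 0.0025.
- tare_key_top (a point): centre of the upper face of the tare key: the wide bar, 50 (y) x 17 mm (x), in the middle of the row of three keys at the front of the panel, before the display. Panel and keys slope up to the rear by 0.197 rad; the key stands 6 mm above the panel and moves square to it. About 64 mm above the bench.
- power_key (a joint): how far the small round on/off key (15 mm in diameter) is pressed, in m; same spring, 0 to 0.004.
- power_key_top (a point): centre of the upper face of the on/off key, 66 mm to the left (+y) of the tare key
- unit_key (a joint): how far the small round units key (15 mm in diameter) is pressed, in m; same spring, 0 to 0.004.
- unit_key_top (a point): centre of the upper face of the units key, 66 mm to the right (-y) of the tare key
- dish: empty aluminium stone dish, 54 mm across the rim, 12 mm high, standing loose on the balance's round pan inside the shield; origin under its centre, 90 mm above the bench
- pan (a point): centre of the upper face of the weighing pan, 92 mm in diameter, 90 mm above the bench
- graver: engraver's graver lying flat: black mushroom handle 40 mm wide, short steel blade, 170 mm long; origin on the bench under its middle
- handpiece: chromed engraving handpiece lying flat, 175 mm long, 36 mm wide knob at one end; origin on the bench under its middle
- bur_block: wooden block 52 x 52 x 26 mm with small steel burs standing in it, 60 mm high in all; origin on the bench under its middle
- copper: copper plate 125 x 70 mm with one end folded over, 9 mm high; origin on the bench under its middle
- weight: brass knob weight, 37 mm in diameter, 52 mm high, standing on the bench at the left of the balance; origin on the bench under its middle
- tweezers: steel tweezers lying flat, 145 mm long, 8 mm high, near the front of the balance; origin on the bench under its middle
- loupe: black folding loupe, 28 mm in diameter, 24 mm high with a flat steel cover 5 mm high beside it; origin on the bench under its middle
- gem_jar: small glass jar with black cap, 43 mm in diameter, 32 mm high, on the bench at the right of the balance; origin on the bench under its middle

How it is judged (in metres and radians):
On the way, in this order (a step that is already met when the one before it is completed fails the run):
1. the draft shield is shut: top, left and right doors (value of joint each of top_door, left_door, right_door below 0.004 m), for 0.2 s.
2. the tare key is pressed (value of joint tare_key above 0.0025 m), for 0.05 s.
At the end, for the whole second after the job is handed in: All three doors are within 4 mm of shut, all keys are up again (within 1 mm), the dish still stands on the pan within 6 mm of where it was, and the other loose things are within 20 mm of where they were (all of step 1 and value of joint each of tare_key, power_key, unit_key below 0.001 m and distance of dish from where it was at the start of the episode below 0.006 m and horizontal distance between dish and pan below 0.022 m and linear speed of dish below 0.01 m/s and distance of each of graver, handpiece, bur_block, copper, weight, tweezers, loupe, gem_jar from where it was at the start of the episode below 0.02 m); the robot touches nothing.
It fails at once if the tare key is pressed while a door is open (value of joint tare_key above 0.0025 m and value of joint any of top_door, left_door, right_door above 0.006 m).
It fails at once if another key is pressed (value of joint any of power_key, unit_key above 0.0025 m).
It fails at once if the dish is picked up or shifted by more than 6 mm, or another loose thing by more than 20 mm (distance of dish from where it was at the start of the episode above 0.006 m or distance of any of graver, handpiece, bur_block, copper, weight, tweezers, loupe, gem_jar from where it was at the start of the episode above 0.02 m).
It fails at once if a glass door is slammed (faster than 0.4 m/s) (velocity of joint any of top_door, left_door, right_door below -0.4 m/s).
It fails at once if the balance is pushed with more than 40 N (contact force between any of the fingers, the arm and balance above 40 N).
It also fails if it takes over 54 s, if anything falls off the work surface, if the arm or the gripper's body presses on something with over 40 N, if the wrist force passes 120 N, or if a joint passes its speed limit or range.

### The arm

A 6-joint arm with a two-finger parallel gripper is mounted at the origin on the work surface. World frame = base frame: x ahead of the robot, y to its left, z up, the work surface at z = 0. Lengths are in mm, angles in rad, forces in N, time in s.
With the tool pointing down it reaches from about 300 to 775 mm from the base axis. Payload 14.6 kg.
Tool frame: the origin (TCP) lies between the finger pads; the fingertips stand 11 mm ahead of it and the grasp point (between the pads) lies 8 mm behind it; z points along the fingers, y is the line along which they close (so a half turn about z gives the same grasp; the last joint's range is limited). The gripper opens to 94 mm and grips with 3 to 60 N. Pads are 16 mm wide; open, the fingers measure 119 mm over their backs; the gripper's body (75 mm by 177 mm) begins 78 mm behind the grasp point.
Start: joints at [-0.067, 0.3, 1.521, -0, 1.321, -0.067], TCP at [549.99, -0.002, 216.446] pointing down, gripper open.
Joint ranges: [-3.03, 3.03], [-0.79, 2.21], [0.23, 2.52], [-1.04, 4.18], [0, 3.07], [-2.55, 2.55]. Speed limits (rad/s): [2.22, 2.22, 2.57, 3.14, 3.14, 3.14].

### API

Orientations are given as [roll, pitch, yaw] about the fixed x, y, z axes, in that order (R = Rz(yaw) Ry(pitch) Rx(roll)).
In Python, from cell import manip gives the robot as it stands. The module is installed in compiled form; this text tells all that it offers.
- The arm moves only by the tool arm_command, never from a script. Its argument "rows" is one flat list of numbers, 5 for each row, row after row: the shift along the world's x, y, z in mm, then the turn about the world's z in degrees, then the finger opening in mm, from 0 to 94. In form: [dx, dy, dz, twist, jaw, dx, dy, dz, twist, jaw, ...]. A call has 1 to 5 rows; each row shifts and turns the commanded pose from where the row before left it; what a row does not reach is not made up. A row lasts 1/8 s, in which the tool goes at most 62.5 mm and 10.7 degrees, less where a joint would pass 70% of its speed; a pose out of reach is approached as far as the arm can. A call is refused whole if a number of a shift passes 62.5 or a number of a turn 10.7, either way. A call with a gripper value outside its range is refused whole. The fingers move at their own pace and stop on an object; "newtons" is the grip in N (left out, the last holds). Time passes only in rows, so rows that do not move let the fingers close. It gives the time, the measured TCP pose, the force and the opening at its end, in the units of the state.
- manip.read_state(): the state, without advancing time (a new reading comes with each control period).
- manip.camera(name): name is "scene" or "side" or "wrist"; returns a dict with "image" (384x512x3 uint8, blue, green, red), "z_map" (384x512 float32, mm along the optical axis (not along the pixel's ray), 0 where there is no reading), "fx", "fy", "cx", "cy" (pixels), "pose" (4x4, takes a point from camera to world coordinates). Camera axes: x right, y down, z forward; pixel columns grow to the right and rows downward; lengths in mm; the calibration is good to about 2 mm. The wrist camera is an equidistant fisheye: a pixel r from the principal point sees the ray r / f radians off the axis. A picture is of the moment at which its call begins.
- manip.sign_off(): hands the job in, once; it reports no verdict.
The state is a dict: "clock": time; "joints": joint angles; "qd": joint speeds; "effort": joint torques, N m; "eef_pos": TCP position; "eef_rot": TCP orientation; "wrist_force": force on the tool from outside, world axes, zero at the start; "moment": the same for the moment, N m; "finger_gap": finger opening in mm.
Only numpy, scipy, OpenCV 4.12 (cv2) and the standard library are available. Lean on these libraries where they do the work, as an engineer would, in place of code of your own. Each camera call takes 0.05 s, during which the arm holds its last target. There are 200 camera calls.

## Working session

There is one attempt and no reset: what is moved stays moved. The work goes in short steps, Python scripts to look and compute and a tool call to move; the robot and the scene stay as the last step left them, time stands still between calls to the robot, and variables do not carry over. Pictures are saved under pics/ and viewed, on a budget of 10 in all, crops included, one or two more only if the job needs it, and the job is handed in when it is done.

Besides the shell and the picture viewer there is one more tool, called after "Call:" as name(argument=value, ...), one argument or row to a line, values as JSON. arm_command: Moves the arm, as the interface text tells. Its arguments: {"type":"object","properties":{"rows":{"type":"array","items":{"type":"number"}},"newtons":{"type":"number"}},"required":["rows"]}

```bash
mkdir -p pics; cat > h.py <<'E'
from cell import manip
import numpy as np, cv2
def cam(n):
    c=manip.camera(n); np.savez(f'pics/{n}.npz',**{k:np.asarray(v) for k,v in c.items()}); return c
def pts(c):
    z=c['z_map'].astype(float); v,u=np.mgrid[:z.shape[0],:z.shape[1]]
    P=np.stack([(u-c['cx'])/c['fx']*z,(v-c['cy'])/c['fy']*z,z],-1)
    T=np.asarray(c['pose']); return P@T[:3,:3].T+T[:3,3]
E
python3 - <<'E'
from h import *
a=cam('scene');b=cam('side')
print(a['pose'],b['pose'],manip.read_state())
cv2.imwrite('pics/a.png',a['image']);cv2.imwrite('pics/b.png',b['image'])
E
```

```text
[[ 4.21506277e-01  7.67984576e-01 -4.82215875e-01  1.23040160e+03]
 [ 9.06675993e-01 -3.66567248e-01  2.08727325e-01 -3.00794924e+02]
 [-1.64651803e-02 -5.25193434e-01 -8.50823574e-01  1.38782789e+03]
 [ 0.00000000e+00  0.00000000e+00  0.00000000e+00  1.00000000e+00]] [[ 9.84355145e-01 -1.33336893e-01  1.15179089e-01  3.73815575e+02]
 [-1.75860805e-01 -7.03209565e-01  6.88889893e-01 -8.68747961e+02]
 [-1.08594011e-02 -6.98367797e-01 -7.15656686e-01  1.04276135e+03]
 [ 0.00000000e+00  0.00000000e+00  0.00000000e+00  1.00000000e+00]] {'clock': 0.1, 'joints': array([-6.66145508e-02,  3.00401447e-01,  1.52150312e+00,  4.41666231e-05,
        1.32068528e+00, -6.65692636e-02]), 'qd': array([ 0.00042484, -0.00174673, -0.0004054 , -0.00077824,  0.00110723,
        0.00070462]), 'effort': array([ 1.84928511e-03, -5.32644153e+01, -3.53284299e+01,  7.10431044e-02,
        2.34944851e-02, -7.30603051e-05]), 'eef_pos': array([5.49786404e+02, 1.44484287e-02, 2.15957507e+02]), 'eef_rot': array([-3.14060051e+00, -1.09020179e-04,  1.57074003e+00]), 'wrist_force': array([-0.44180196,  0.19437305, -0.24834949]), 'moment': array([-0.00822251, -0.04667896, -0.02177755]), 'finger_gap': 94.01575333422727}
```

View pics/a.png

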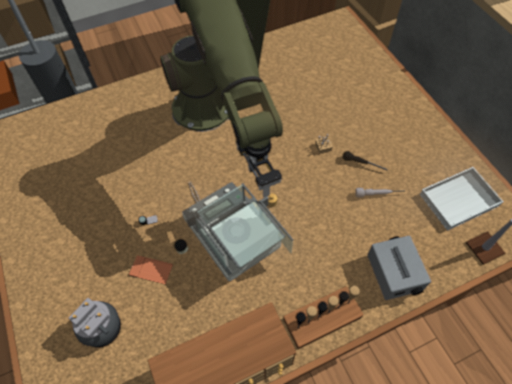

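View pics/b.png

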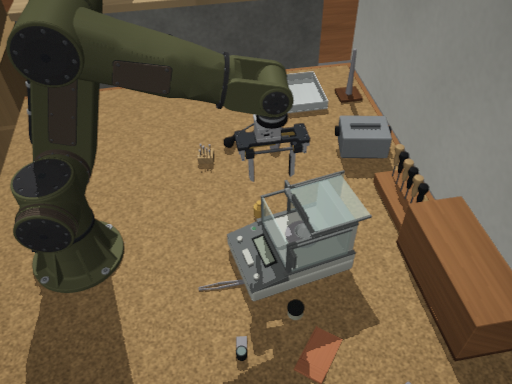

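```bash
python3 - <<'E'
import numpy as np,cv2
a=cv2.imread('pics/a.png')[160:290,175:305];b=cv2.imread('pics/b.png')[170:310,225:375]
f=lambda i:cv2.resize(i,(400,400*i.shape[0]//i.shape[1]),interpolation=cv2.INTER_CUBIC)
a=f(a);b=f(b);o=np.zeros((410,800,3),np.uint8);o[:a.shape[0],:400]=a;o[:b.shape[0],400:]=b
cv2.imwrite('pics/c.png',o)
E
```

```text
(no output)
```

View pics/c.png

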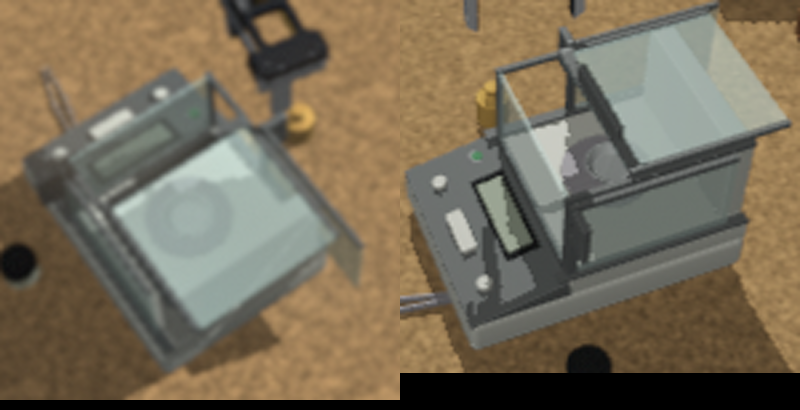

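```bash
python3 - <<'E'
from h import *
for n,box in (('side',(225,375,170,310)),('scene',(175,305,160,290))):
    c=dict(np.load(f'pics/{n}.npz'));P=pts(c);im=c['image'].astype(int)
    u0,u1,v0,v1=box
    m=np.zeros(P.shape[:2],bool);m[v0:v1,u0:u1]=1
    w=m&(im.min(-1)>165)&(P[...,2]>45)&(P[...,2]<85)
    k,lab,st,cen=cv2.connectedComponentsWithStats(w.astype(np.uint8))
    print(n)
    for i in range(1,k):
        if st[i,4]>6: print(' blob',st[i,4],cen[i].round(1),P[lab==i].mean(0).round(1))
    g=m&(P[...,2]>191)&(P[...,2]<212); q=P[g]; vv,uu=np.where(g)
    k,lab,st,cen=cv2.connectedComponentsWithStats(g.astype(np.uint8))
    for i in range(1,k):
        if st[i,4]>6: q=P[lab==i];print(' high',st[i,4],cen[i].round(1),q.mean(0).round(1),q.min(0).round(),q.max(0).round())
E
```

```text
side
 blob 136 [282.5 223.2] [571.4 -54.1  76. ]
 blob 15 [239.3 237.5] [447.4 -74.2  65.6]
 blob 84 [247.6 255.8] [ 459.7 -139.2   65.6]
 blob 13 [255.6 275.5] [ 470.1 -203.8   65.4]
 high 154 [300.  207.4] [ 599.2 -117.   201.3] [ 588. -158.  191.] [611. -63. 209.]
scene
 blob 7 [227.  189.7] [449.4 -74.5  66.9]
 blob 49 [211.  199.7] [ 461.5 -138.8   65.3]
 high 141 [231.5 210.9] [ 603.  -113.9  200.8] [ 589. -162.  191.] [618. -60. 211.]
```

```bash
python3 - <<'E'
from h import *
yaw=.173;xb=np.array([np.cos(yaw),np.sin(yaw),0]);yb=np.array([-np.sin(yaw),np.cos(yaw),0]);K=np.array([460,-139,0])
for n in ('side','scene'):
    c=dict(np.load(f'pics/{n}.npz'));P=pts(c)-K;X=P@xb;Y=P@yb;Z=P[...,2]
    g=(Y>101)&(Y<130)&(Z>120)&(Z<190)&(X>40)&(X<320)
    k,lab,st,cen=cv2.connectedComponentsWithStats(g.astype(np.uint8))
    for i in range(1,k):
        s=lab==i
        if st[i,4]>3: print(n,st[i,4],cen[i].round(),[(a[s].min().round(),np.median(a[s]).round(),a[s].max().round()) for a in (X,Y,Z)])
w=cam('wrist');cv2.imwrite('pics/w.png',cv2.resize(w['image'],None,fx=1.5,fy=1.5));print(w['fx'],w['cx'],w['cy'],w['pose'])
E
```

```text
side 31 [287. 183.] [(np.float64(150.0), np.float64(152.0), np.float64(159.0)), (np.float64(103.0), np.float64(114.0), np.float64(124.0)), (np.float64(159.0), np.float64(177.0), np.float64(180.0))]
side 9 [286. 194.] [(np.float64(150.0), np.float64(151.0), np.float64(152.0)), (np.float64(101.0), np.float64(110.0), np.float64(123.0)), (np.float64(133.0), np.float64(138.0), np.float64(142.0))]
scene 44 [265. 201.] [(np.float64(150.0), np.float64(159.0), np.float64(162.0)), (np.float64(102.0), np.float64(114.0), np.float64(123.0)), (np.float64(132.0), np.float64(172.0), np.float64(184.0))]
297.3186396354542 254.86961764817988 193.86203430847974 [[ 9.99998112e-01  1.33538692e-03 -1.41175236e-03  5.49439891e+02]
 [ 9.69462637e-04 -9.72444011e-01 -2.33134522e-01  6.78468087e+01]
 [-1.68417492e-03  2.33132713e-01 -9.72443470e-01  3.82981477e+02]
 [ 0.00000000e+00  0.00000000e+00  0.00000000e+00  1.00000000e+00]]
```

View pics/w.png

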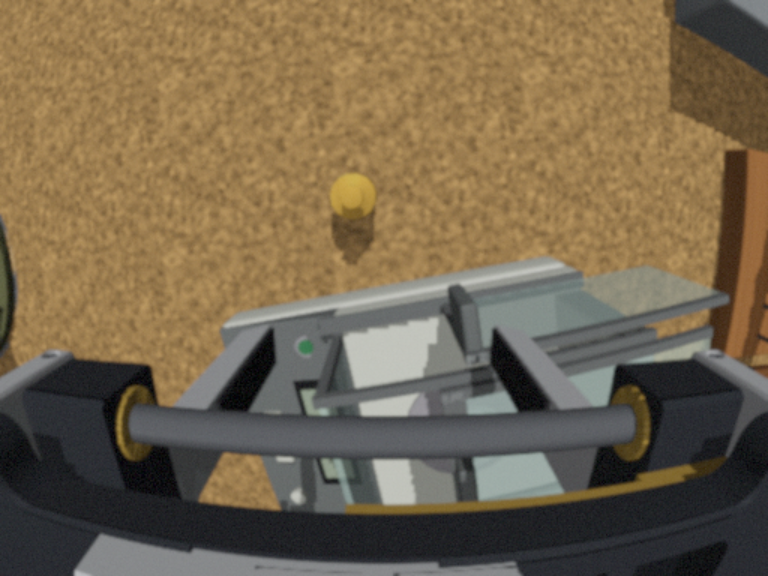

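```bash
python3 - <<'E'
from h import *
yaw=.173;xb=np.array([np.cos(yaw),np.sin(yaw),0]);yb=np.array([-np.sin(yaw),np.cos(yaw),0]);K=np.array([460,-139,0])
for n in ('side','scene'):
    c=dict(np.load(f'pics/{n}.npz'));P=pts(c)-K;X=P@xb;Y=P@yb;Z=P[...,2]
    for nm,g in (('right',(Y<-101)&(Y>-130)&(Z>120)&(Z<190)),('top',(Z>193)&(Z<209)&(abs(Y)<60)),('frontpane',(Z>160)&(Z<186)&(X<90)&(abs(Y)<110)),('case',(Z>20)&(Z<90)&(abs(Y)<115))):
        s=g&(X>-60)&(X<320)
        if s.sum(): print(n,nm,s.sum(),[np.percentile(a[s],[1,10,50,90,99]).round() for a in (X,Y,Z)])
print(manip.read_state()['eef_pos'], np.degrees(yaw))
f=lambda X,Y:(K+X*xb+Y*yb).round(1)
print(f(200,114),f(195,0),f(0,0))
E
```

```text
side right 110 [array([73., 73., 75., 81., 82.]), array([-124., -122., -116., -104., -102.]), array([134., 139., 164., 179., 182.])]
side top 143 [array([137., 138., 140., 145., 146.]), array([-43., -38.,  -3.,  34.,  44.]), array([193., 197., 203., 206., 207.])]
side frontpane 334 [array([70., 72., 74., 83., 90.]), array([-107.,  -97.,  -29.,   79.,   89.]), array([161., 164., 177., 182., 184.])]
side case 4731 [array([-27., -15.,  51., 186., 255.]), array([-106., -103.,  -49.,   77.,   99.]), array([22., 39., 65., 79., 89.])]
scene right 73 [array([74., 78., 82., 84., 85.]), array([-124., -123., -113., -104., -102.]), array([130., 141., 166., 179., 183.])]
scene top 133 [array([138., 141., 146., 151., 291.]), array([-46., -37.,  -1.,  37.,  49.]), array([193., 194., 202., 207., 209.])]
scene frontpane 268 [array([71., 74., 76., 82., 87.]), array([-108.,  -95.,  -11.,   75.,   87.]), array([161., 163., 175., 182., 185.])]
scene case 1418 [array([-25., -16., 117., 263., 275.]), array([-106., -103.,  -48.,   74.,   98.]), array([22., 34., 59., 81., 89.])]
[5.49820918e+02 1.17785942e-02 2.16027908e+02] 9.91216985576324
[637.4   7.7   0. ] [ 652.1 -105.4    0. ] [ 460. -139.    0.]
```

Call:
arm_command(
  rows=[0, 0, 20, 5, 0, 20, 0, 0, 4.9, 0, 30, 4, 0, 0, 0, 32.5, 3, 0, 0, 0, 0, 0, 0, 0, 0],
  newtons=20,
)

```text
clock: 0.78
eef_pos: [633.2, 7.1, 235.1]
eef_rot: [-3.14, -0.0, 1.744]
wrist_force: [-0.1, -0.2, 1.0]
finger_gap: 47.1
```

Call:
arm_command(
  rows=[0, 0, 0, 0, 0, 0, 0, 0, 0, 0, 0, 0, 0, 0, 0],
)

```text
clock: 1.15
eef_pos: [632.1, 7.0, 236.9]
eef_rot: [3.141, 0.0, 1.744]
wrist_force: [0.5, -0.4, -0.8]
finger_gap: 17.3
```

Call:
arm_command(
  rows=[0, 0, 0, 0, 0, 0, 0, 0, 0, 0, 0, 0, -20, 0, 0, 0, 0, -15, 0, 0, 0, 0, 0, 0, 0],
)

```text
clock: 1.78
eef_pos: [632.0, 7.0, 200.2]
eef_rot: [-3.139, -0.001, 1.744]
wrist_force: [-0.4, 0.1, 0.4]
finger_gap: 0.2
```

```bash
python3 - <<'E'
from h import *
w=cam('wrist');cv2.imwrite('pics/w2.png',cv2.resize(w['image'],None,fx=1.5,fy=1.5))
E
```

```text
(no output)
```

View pics/w2.png

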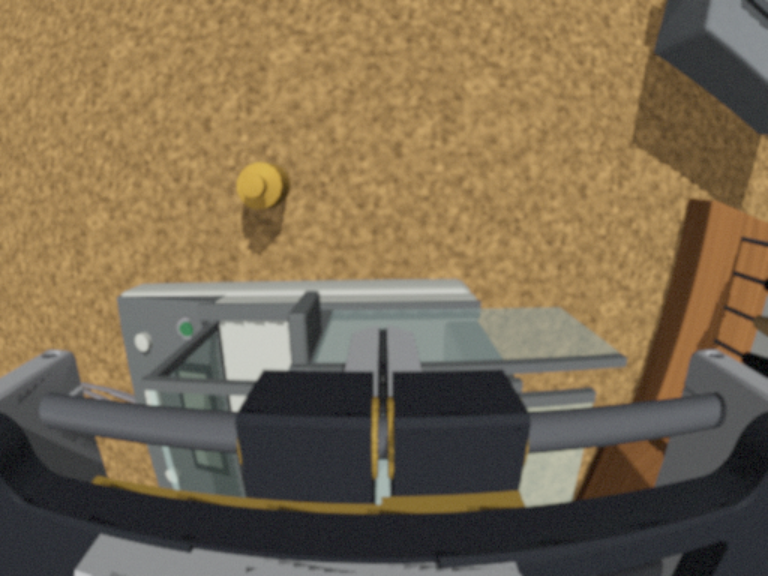

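Call:
arm_command(
  rows=[0, 0, -8, 0, 0, 0, 0, -8, 0, 0, 0, 0, -12, 0, 0, 0, 0, -14, 0, 0, 0, 0, 0, 0, 0],
)

```text
clock: 2.45
eef_pos: [631.9, 7.0, 157.8]
eef_rot: [-3.139, -0.001, 1.744]
wrist_force: [0.3, -0.0, -0.1]
finger_gap: 0.3
```

Call:
arm_command(
  rows=[-7.9, -1.4, 0, 0, 0, -7.9, -1.4, 0, 0, 0, -5.9, -1.0, 0, 0, 0, -5.9, -1.0, 0, 0, 0, -7.9, -1.4, 0, 0, 0],
)

```text
clock: 3.08
eef_pos: [596.8, 0.7, 159.7]
eef_rot: [3.141, 0.0, 1.744]
wrist_force: [1.2, 0.0, 0.6]
finger_gap: 0.3
```

Call:
arm_command(
  rows=[-7.9, -1.4, 0, 0, 0, -7.9, -1.4, 0, 0, 0, -7.9, -1.4, 0, 0, 0, -7.9, -1.4, 0, 0, 0, -5.9, -1.0, 0, 0, 0],
)

```text
clock: 3.7
eef_pos: [559.0, -5.9, 159.4]
eef_rot: [-3.142, 0.0, 1.743]
wrist_force: [2.0, 0.1, 0.2]
finger_gap: 0.4
```

Call:
arm_command(
  rows=[-4.9, -0.9, 0, 0, 0, -4.9, -0.9, 0, 0, 0, -4.9, -0.9, 0, 0, 0, -3, -0.5, 0, 0, 0, 0, 0, 0, 0, 0],
)

```text
clock: 4.32
eef_pos: [541.5, -9.0, 159.4]
eef_rot: [-3.141, -0.0, 1.744]
wrist_force: [-0.2, 0.0, 1.1]
finger_gap: 0.3
```

Call:
arm_command(
  rows=[-2, -0.3, 0, 0, 0, 0, 0, 0, 0, 0],
)

```text
clock: 4.58
eef_pos: [539.7, -9.3, 159.4]
eef_rot: [-3.141, -0.0, 1.744]
wrist_force: [0.6, -0.3, 1.3]
finger_gap: 0.4
```

Call:
arm_command(
  rows=[-2, -0.3, 0, 0, 0, 0, 0, 0, 0, 0],
)

```text
clock: 4.82
eef_pos: [537.6, -9.6, 159.4]
eef_rot: [-3.141, -0.0, 1.744]
wrist_force: [-0.4, -0.5, -0.7]
finger_gap: 0.2
```

Call:
arm_command(
  rows=[-1.5, -0.3, 0, 0, 0, 0, 0, 0, 0, 0],
)

```text
clock: 5.08
eef_pos: [536.2, -9.9, 159.4]
eef_rot: [-3.141, -0.0, 1.744]
wrist_force: [0.6, 0.1, 0.7]
finger_gap: 0.6
```

Call:
arm_command(
  rows=[-1.5, -0.3, 0, 0, 0, 0, 0, 0, 0, 0],
)

```text
clock: 5.32
eef_pos: [534.7, -10.2, 159.4]
eef_rot: [-3.141, -0.0, 1.744]
wrist_force: [-0.4, 0.2, 0.2]
finger_gap: 0.5
```

Call:
arm_command(
  rows=[-1, -0.2, 0, 0, 0, 0, 0, 0, 0, 0],
)

```text
clock: 5.58
eef_pos: [533.7, -10.4, 159.4]
eef_rot: [-3.142, -0.0, 1.744]
wrist_force: [0.8, 0.4, -0.0]
finger_gap: 0.4
```

```bash
cat >> h.py <<'E'
yaw=.173;xb=np.array([np.cos(yaw),np.sin(yaw),0]);yb=np.array([-np.sin(yaw),np.cos(yaw),0]);K=np.array([460,-139,0])
def ribs():
  for n in ('side','scene'):
    c=cam(n);P=pts(c)-K;X=P@xb;Y=P@yb;Z=P[...,2]
    for nm,g in (('right',(Y<-103)&(Y>-130)&(Z>140)&(Z<181)),('left',(Y>103)&(Y<130)&(Z>130)&(Z<181)),('top',(Z>193)&(Z<209)&(abs(Y)<50))):
        s=g&(X>50)&(X<200)
        if s.sum(): print(n,nm,s.sum(),np.percentile(X[s],[2,10,25,50,75,90,98]).round(1))
E
python3 -c "
from h import *
ribs()"
```

```text
side right 90 [72.5 73.2 73.6 75.3 79.  80.7 81.7]
side left 57 [ 72.8  73.1  73.4  74.3  79.8  92.5 105.9]
side top 141 [137.2 137.9 138.7 140.2 143.3 145.4 147. ]
scene right 55 [74.2 76.8 79.6 81.  82.3 82.8 84.2]
scene left 18 [ 81.   85.4  91.5 105.7 106.7 107.4 108. ]
scene top 127 [139.5 140.8 142.5 145.8 147.4 148.9 189.7]
```

Call:
arm_command(
  rows=[-1, -0.2, 0, 0, 0, 0, 0, 0, 0, 0],
)

```text
clock: 5.92
eef_pos: [532.7, -10.6, 159.4]
eef_rot: [-3.142, -0.0, 1.744]
wrist_force: [0.3, 0.9, -0.6]
finger_gap: 0.3
```

Call:
arm_command(
  rows=[-1, -0.2, 0, 0, 0, 0, 0, 0, 0, 0],
)

```text
clock: 6.18
eef_pos: [531.7, -10.8, 159.5]
eef_rot: [-3.142, 0.0, 1.744]
wrist_force: [0.4, -0.0, -0.1]
finger_gap: 0.7
```

Call:
arm_command(
  rows=[-1, -0.2, 0, 0, 0, 0, 0, 0, 0, 0],
)

```text
clock: 6.42
eef_pos: [531.0, -10.9, 159.5]
eef_rot: [3.141, 0.0, 1.744]
wrist_force: [4.5, 1.4, -2.0]
finger_gap: 0.3
```

Call:
arm_command(
  rows=[-0.8, -0.1, 0, 0, 0, 0, 0, 0, 0, 0],
)

```text
clock: 6.68
eef_pos: [531.0, -11.0, 159.6]
eef_rot: [3.139, 0.0, 1.744]
wrist_force: [10.7, 2.3, -5.5]
finger_gap: 0.4
```

Call:
arm_command(
  rows=[7.9, 1.4, 0, 0, 0, 7.9, 1.3, 0, 0, 0, 0, 0, 20, 0, 0, 0, 0, 40, 0, 0, 0, 0, 20, 0, 0],
)

```text
clock: 7.3
eef_pos: [546.3, -8.4, 241.4]
eef_rot: [3.14, 0.001, 1.744]
wrist_force: [0.2, -0.6, -0.3]
finger_gap: 0.3
```

Call:
arm_command(
  rows=[22, -25, 0, 0, 0, 22, -25, 0, 0, 0, 22, -25, 0, 0, 0, 21, -25, 0, 0, 0, 0, 0, 0, 0, 0],
)

```text
clock: 7.92
eef_pos: [633.4, -109.8, 238.4]
eef_rot: [-3.14, -0.0, 1.742]
wrist_force: [0.1, 0.7, -0.1]
finger_gap: 0.4
```

Call:
arm_command(
  rows=[0, 0, -14, 0, 0, 0, 0, -10, 0, 0, 0, 0, -6, 0, 0, 0, 0, -3, 0, 0, 0, 0, 0, 0, 0],
)

```text
clock: 8.55
eef_pos: [632.8, -108.3, 206.5]
eef_rot: [3.142, 0.0, 1.744]
wrist_force: [-0.6, -0.1, -0.3]
finger_gap: 0.6
```

Call:
arm_command(
  rows=[-5.9, -1.0, -1.5, 0, 0, -5.9, -1.0, 0, 0, 0, -5.9, -1.0, 0, 0, 0, -5.9, -1.0, 0, 0, 0, -7.9, -1.4, 0, 0, 0],
)

```text
clock: 9.18
eef_pos: [600.9, -114.0, 205.0]
eef_rot: [3.141, 0.0, 1.744]
wrist_force: [1.4, -0.4, 0.4]
finger_gap: 0.2
```

Call:
arm_command(
  rows=[-7.9, -1.4, 0, 0, 0, -7.9, -1.4, 0, 0, 0, -7.9, -1.4, 0, 0, 0, -4.9, -0.9, 0, 0, 0, 0, 0, 0, 0, 0],
)

```text
clock: 9.8
eef_pos: [572.3, -118.9, 205.0]
eef_rot: [-3.141, -0.0, 1.743]
wrist_force: [-0.1, 0.0, -0.3]
finger_gap: 0.1
```

```bash
python3 -c "
from h import *
ribs()"
```

```text
side right 89 [72.8 73.2 73.6 75.2 78.7 80.3 81.5]
side left 33 [69.8 70.5 70.6 70.9 71.2 71.7 72. ]
side top 170 [ 91.5  92.5  93.3  96.1  99.7 111.1 121.3]
scene right 58 [74.9 76.7 79.6 81.  82.4 83.7 84. ]
scene left 37 [73.6 76.  78.  79.1 80.1 81.2 81.9]
scene top 83 [ 93.   95.   97.6  99.9 101.9 110.3 164.7]
```

Call:
arm_command(
  rows=[-4.9, -0.9, 0, 0, 0, -4.9, -0.9, 0, 0, 0, -2, -0.3, 0, 0, 0, 0, 0, 0, 0, 0],
)

```text
clock: 10.4
eef_pos: [560.7, -121.1, 205.0]
eef_rot: [-3.141, -0.0, 1.743]
wrist_force: [-1.2, 0.7, -0.5]
finger_gap: 0.6
```

Call:
arm_command(
  rows=[-2, -0.3, 0, 0, 0, 0, 0, 0, 0, 0],
)

```text
clock: 10.65
eef_pos: [558.8, -121.3, 205.0]
eef_rot: [-3.142, 0.0, 1.744]
wrist_force: [0.5, -0.2, -0.6]
finger_gap: 0.2
```

Call:
arm_command(
  rows=[-2, -0.3, 0, 0, 0, 0, 0, 0, 0, 0],
)

```text
clock: 10.9
eef_pos: [556.8, -121.6, 205.0]
eef_rot: [-3.142, 0.0, 1.744]
wrist_force: [0.3, -0.8, 0.4]
finger_gap: 0.4
```

Call:
arm_command(
  rows=[-1.5, -0.3, 0, 0, 0, 0, 0, 0, 0, 0],
)

```text
clock: 11.15
eef_pos: [555.3, -121.9, 205.0]
eef_rot: [-3.141, -0.0, 1.744]
wrist_force: [-0.0, -0.6, -0.0]
finger_gap: 0.5
```

Call:
arm_command(
  rows=[-1.5, -0.3, 0, 0, 0, 0, 0, 0, 0, 0],
)

```text
clock: 11.4
eef_pos: [553.8, -122.2, 205.0]
eef_rot: [-3.141, -0.0, 1.744]
wrist_force: [0.9, -0.6, 0.3]
finger_gap: 0.6
```

Call:
arm_command(
  rows=[-1.2, -0.2, 0, 0, 0, 0, 0, 0, 0, 0],
)

```text
clock: 11.65
eef_pos: [552.9, -122.4, 205.0]
eef_rot: [3.141, 0.0, 1.744]
wrist_force: [4.2, -0.6, -1.0]
finger_gap: 0.5
```

Call:
arm_command(
  rows=[-1.2, -0.2, 0, 0, 0, 0, 0, 0, 0, 0],
)

```text
clock: 11.9
eef_pos: [552.4, -122.4, 205.6]
eef_rot: [3.139, 0.001, 1.744]
wrist_force: [8.8, 1.8, 1.1]
finger_gap: 0.4
```

Call:
arm_command(
  rows=[-1, -0.2, 0, 0, 0, 0, 0, 0, 0, 0],
)

```text
clock: 12.15
eef_pos: [551.9, -122.5, 205.9]
eef_rot: [3.137, 0.001, 1.744]
wrist_force: [12.7, 1.7, 1.5]
finger_gap: 0.8
```

Call:
arm_command(
  rows=[-1, -0.2, 0, 0, 0, 0, 0, 0, 0, 0],
)

```text
clock: 12.4
eef_pos: [551.4, -122.6, 206.2]
eef_rot: [3.136, 0.001, 1.744]
wrist_force: [16.3, 2.3, 2.6]
finger_gap: 0.2
```

Call:
arm_command(
  rows=[-1, -0.2, 0, 0, 0, 0, 0, 0, 0, 0],
)

```text
clock: 12.65
eef_pos: [551.0, -122.7, 206.6]
eef_rot: [3.134, 0.001, 1.744]
wrist_force: [18.6, 3.5, 3.0]
finger_gap: 0.4
```

Call:
arm_command(
  rows=[3, 0.5, 0, 0, 0, 5, 0.9, 0, 0, 0, 5, 0.9, 0, 0, 0, 0, 0, 25, 0, 0, 0, 0, 25, 0, 0],
)

```text
clock: 13.28
eef_pos: [561.4, -120.8, 255.1]
eef_rot: [-3.14, -0.001, 1.744]
wrist_force: [0.1, 0.0, 0.2]
finger_gap: 0.8
```

```bash
python3 -c "
from h import *
ribs()
w=cam('wrist');cv2.imwrite('pics/w3.png',cv2.resize(w['image'],None,fx=1.5,fy=1.5))"
```

```text
side right 89 [72.6 73.2 74.  74.8 78.4 80.8 82. ]
side left 50 [70.  70.2 70.6 71.  73.4 77.5 79.4]
side top 145 [72.6 73.2 74.2 75.9 79.1 80.9 81.7]
scene right 58 [73.9 76.3 79.6 81.4 82.5 83.7 84.7]
scene left 43 [71.  73.6 77.2 79.1 79.7 80.5 81.5]
scene top 70 [ 74.9  76.1  78.5  81.6  83.3  87.  168.2]
```

View pics/w3.png

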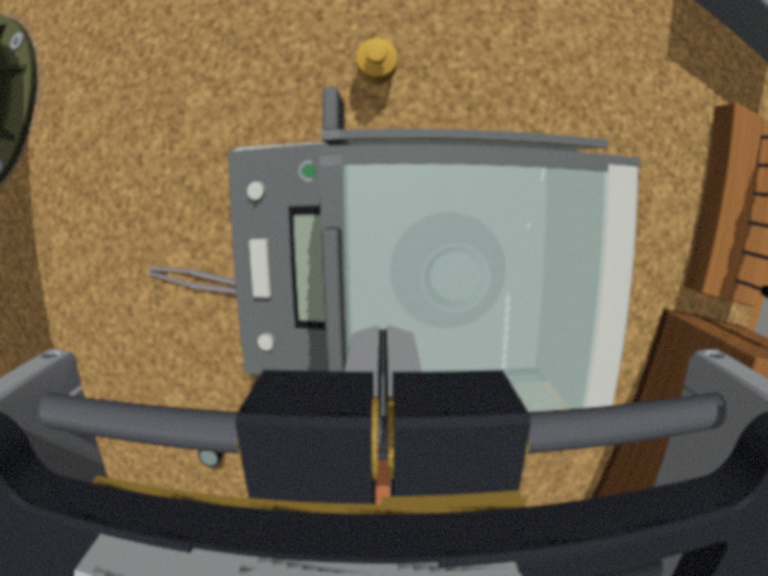

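```bash
python3 -c "
import numpy as np
c=dict(np.load('pics/wrist.npz'));T=c['pose'];im=c['image'].min(-1)
import cv2
m=(im>185).astype(np.uint8);m[:, :155]=0;m[:,190:]=0;m[:100]=0;m[240:]=0
k,l,st,cen=cv2.connectedComponentsWithStats(m)
for i in range(1,k):
  if st[i,4]<15: continue
  d=(cen[i]-[c['cx'],c['cy']])/c['fx'];r=np.hypot(*d)
  ray=T[:3,:3]@np.array([*(d/r*np.sin(r)),np.cos(r)])
  print(st[i,4],cen[i].round(1),(T[:3,3]+ray*(64.5-T[2,3])/ray[2]).round(1))
"
```

```text
47 [169.8 126.3] [447.5 -73.2  64.5]
265 [172.3 177.5] [ 459.3 -136.4   64.5]
36 [176.2 227.5] [ 471.5 -202.    64.5]
```

Call:
arm_command(
  rows=[-20, -3, 0, 10, 0, -20, -3, 0, 10, 0, -20, -4, 0, 10, 0, -20, -4, 0, 10, 0, -22, -3, 0, 10, 0],
)

```text
clock: 14.05
eef_pos: [458.5, -137.9, 253.4]
eef_rot: [-3.141, -0.002, 2.622]
wrist_force: [1.0, -0.0, 0.4]
finger_gap: 0.5
```

Call:
arm_command(
  rows=[0, 0, 0, 10, 0, 0, 0, 0, 10, 0, 0, 0, 0, 10, 0, 0, 0, 0, 10, 0, 0, 0, 0, 0, 0],
)

```text
clock: 14.68
eef_pos: [459.2, -137.8, 253.8]
eef_rot: [3.141, -0.002, -2.97]
wrist_force: [-0.4, 0.4, 0.4]
finger_gap: 0.7
```

Call:
arm_command(
  rows=[0, 0, -40, 0, 0, 0, 0, -40, 0, 0, 0, 0, -40, 0, 0, 0, 0, -30, 0, 0, 0, 0, -10, 0, 0],
)

```text
clock: 15.3
eef_pos: [458.5, -137.6, 93.1]
eef_rot: [3.14, -0.003, -2.972]
wrist_force: [0.1, -0.2, -0.7]
finger_gap: 0.5
```

Call:
arm_command(
  rows=[0, 0, 0, 0, 0, 0, 0, 0, 0, 0],
)

```text
clock: 15.55
eef_pos: [460.0, -138.1, 96.0]
eef_rot: [-3.141, 0.001, -2.97]
wrist_force: [0.7, -0.3, -0.2]
finger_gap: 0.4
```

```bash
python3 -c "
from h import *
b=cam('side')['image'][150:300,190:390];w=cam('wrist')['image'][140:384,130:382]
o=np.zeros((400,800,3),np.uint8);o[:300,:400]=cv2.resize(b,(400,300),interpolation=2);o[:387,400:]=cv2.resize(w,(400,387))
cv2.imwrite('pics/d.png',o)"
```

```text
(no output)
```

View pics/d.png

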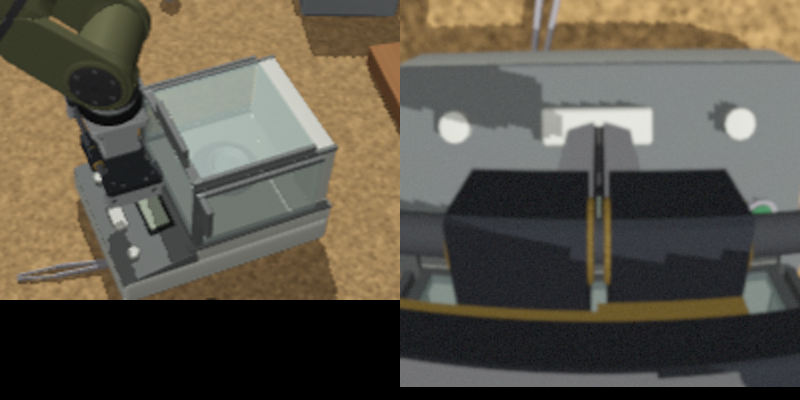

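Call:
arm_command(
  rows=[0, 0, -8, 0, 0, 0, 0, -6, 0, 0, 0, 0, -3, 0, 0, 0, 0, 0, 0, 0],
)

```text
clock: 16.15
eef_pos: [459.4, -137.9, 77.7]
eef_rot: [3.141, -0.0, -2.969]
wrist_force: [0.9, 0.1, -0.6]
finger_gap: 0.1
```

Call:
arm_command(
  rows=[0, 0, -1.5, 0, 0, 0, 0, 0, 0, 0],
)

```text
clock: 16.4
eef_pos: [459.7, -137.9, 76.6]
eef_rot: [-3.141, 0.0, -2.969]
wrist_force: [1.6, 0.7, 1.3]
finger_gap: 0.7
```

Call:
arm_command(
  rows=[0, 0, -1.5, 0, 0, 0, 0, 0, 0, 0],
)

```text
clock: 16.65
eef_pos: [459.8, -137.9, 75.1]
eef_rot: [-3.141, 0.001, -2.969]
wrist_force: [1.6, 0.7, 3.6]
finger_gap: 0.4
```

Call:
arm_command(
  rows=[0, 0, -1.2, 0, 0, 0, 0, 0, 0, 0],
)

```text
clock: 16.9
eef_pos: [459.8, -137.9, 73.9]
eef_rot: [-3.141, 0.001, -2.969]
wrist_force: [2.0, 0.7, 4.4]
finger_gap: 0.4
```

Call:
arm_command(
  rows=[0, 0, -1, 0, 0, 0, 0, 0, 0, 0],
)

```text
clock: 17.15
eef_pos: [459.8, -138.0, 73.0]
eef_rot: [-3.141, 0.001, -2.969]
wrist_force: [3.3, 1.2, 6.1]
finger_gap: 0.7
```

Call:
arm_command(
  rows=[0, 0, -0.7, 0, 0, 0, 0, 0, 0, 0],
)

```text
clock: 17.4
eef_pos: [460.0, -138.0, 72.7]
eef_rot: [-3.141, 0.001, -2.969]
wrist_force: [1.5, 2.0, 11.4]
finger_gap: 0.5
```

Bottomed (force rose sharply to 11 N after about 4 mm travel). Release and check.

Call:
arm_command(
  rows=[0, 0, 3, 0, 0, 0, 0, 5, 0, 0, 0, 0, 30, 0, 0, 0, 0, 50, 0, 0, 0, 0, 60, 0, 0],
)

```text
clock: 18.02
eef_pos: [458.4, -137.6, 220.7]
eef_rot: [3.14, -0.003, -2.969]
wrist_force: [-0.3, 0.5, 1.2]
finger_gap: 0.5
```

Call:
arm_command(
  rows=[-30, 0, 30, 0, 0, -30, 0, 0, 0, 0, -30, 0, 0, 0, 0, 0, 0, 0, 0, 0, 0, 0, 0, 0, 0],
)

```text
clock: 18.65
eef_pos: [369.7, -137.9, 250.0]
eef_rot: [3.141, -0.0, -2.969]
wrist_force: [-0.4, 0.2, 0.5]
finger_gap: 0.3
```

```bash
python3 -c "
from h import *
old={n:dict(np.load(f'pics/{n}.npz')) for n in ('side',)}
ribs()
c=dict(np.load('pics/side.npz'));P=pts(c);im=c['image']
w=((im.min(-1)>165)&(P[...,2]>45)&(P[...,2]<85)).astype(np.uint8);w[:170]=0;w[310:]=0;w[:,:225]=0;w[:,275:]=0
k,l,st,cen=cv2.connectedComponentsWithStats(w)
for i in range(1,k):
  if st[i,4]>6: print(st[i,4],cen[i].round(1),P[l==i].mean(0).round(1))
cv2.imwrite('pics/e.png',np.hstack([cv2.imread('pics/b.png')[150:350,190:390],im[150:350,190:390]]).repeat(2,0).repeat(2,1))"
```

```text
side right 89 [72.8 73.3 73.8 74.7 78.3 80.7 82.1]
side left 52 [69.7 70.3 70.7 71.3 73.5 77.6 78.9]
side top 143 [72.6 73.2 74.1 76.4 79.4 81.1 82.6]
scene right 52 [74.6 76.2 79.7 81.7 82.9 84.  85.2]
scene left 43 [71.5 73.3 77.1 78.5 79.6 80.3 82. ]
scene top 132 [ 74.7  75.7  78.1  81.3  83.4  85.1 185.9]
16 [239.2 237.4] [447.2 -74.2  66. ]
87 [247.7 255.9] [ 459.9 -139.6   65.8]
17 [256.1 275.4] [ 471.4 -203.9   65.5]
```

View pics/e.png

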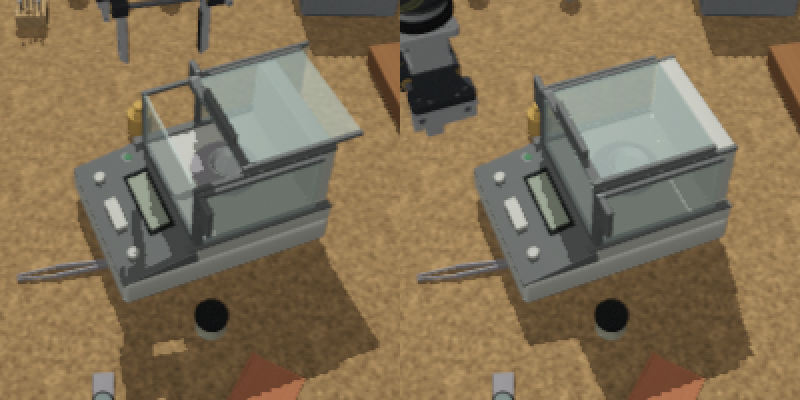

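Before (left) and after (right): all doors are shut, the keys are up, and the dish, tweezers, jar and weight have not moved. Handing in.

```bash
python3 -c "
from cell import manip
print(manip.sign_off())"
```

```text
the job is handed in; nothing more can be done
None
```

I pushed the left and top doors shut with closed fingertips, pressed the tare key, let it come up again, and handed the job in at about 19 s. The sign-off gives no verdict.

- **Left door:** I pushed it until it stopped dead, with about 11 N on the wrist at the end.
- **Top door:** I pushed it the same way, to about 19 N.
- **Tare key:** I pressed it through about 4 mm of travel. The force rose sharply to about 11 N at the bottom, so it should have registered.
- **Doors and keys at the end:** In the side and scene camera depth, the left and top grips line up with the right-hand one, which was shut from the start. They agree within about 3 mm, a spread that fits a small error in my estimate of the balance's angle. The three keys read the same heights as at the start, to within half a millimetre.
- **Dish and bench items:** In the before-and-after side view, the dish, tweezers, jar and weight look unmoved. The graver and handpiece lay outside that view; I never went near them, but did not check them.
- **Arm:** It ended clear of everything.

No check failed.

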